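Click a well plate home in the reader's plate dock

ROBOT

A 6-joint arm with a two-finger parallel gripper is mounted at the origin on a cart in front of the work surface, level with it; the furniture and walls round the work are solid. World frame = base frame: x ahead of the robot, y to its left, z up, the work surface at z = 0. Lengths are in mm, angles in rad, forces in N, time in s.
With the tool pointing down it reaches from about 225 to 875 mm from the base axis. Payload 3.4 kg.
Tool frame: the origin (TCP) lies at the very end of the fingers, on their centre line; the grasp point (between the pads) lies 19 mm behind it; z points along the fingers, y is the line along which they close (so a half turn about z gives the same grasp; the last joint's range is limited). The gripper opens to 85 mm and grips with 20 to 120 N. Pads are 22 mm wide; open, the fingers measure 114 mm over their backs; the gripper's body (76 mm by 85 mm) begins 54 mm behind the grasp point. The pads swing forward as they close: fully open they stand 13 mm farther back than shut.
Start: joints at [1.081, 0.276, 1.505, -0, 1.361, -0.121], TCP at [207.304, 536.365, 231.328] pointing down, gripper open.
Joint ranges: [-2.89, 2.89], [-0.75, 2.08], [0.22, 2.7], [-1.18, 4.32], [0.11, 2.71], [-2.7, 2.7]. Speed limits (rad/s): [2.57, 2.57, 3.14, 3.14, 3.14, 3.14].

INTERFACE

Orientations are given as [roll, pitch, yaw] about the fixed x, y, z axes, in that order (R = Rz(yaw) Ry(pitch) Rx(roll)).
In Python, from bench import bot, telemetry, grab_frame gives the robot as it stands (bot), with the cameras as plain functions and the readings (telemetry).
- The arm moves only by the shell command python3 steer.py 'ROWS' [OPENING] [FORCE]. ROWS is 1 to 5 rows, parted by semicolons, with the numbers parted by commas; each row has 6 numbers: dx, dy, dz in fractions of the full range, 1 being 800 mm, then a rotation vector rx, ry, rz in a scale on which 1.0 is 2 pi rad; each row is the pose to reach, as a shift and turn from the pose commanded when the command began, along the tool's axes at that moment; what a row does not reach only later rows make up. A row lasts 1/8 s, in which the tool goes at most 62.5 mm and 0.188 rad, less where a joint would pass 70% of its speed; a pose out of reach is approached as far as the arm can. OPENING is the opening from 0.0 (shut) to 1.0 (fully open), set as the command begins (- or left out keeps the last). The fingers move at their own pace and stop on an object; FORCE is the grip in N (left out, the last holds). Time passes only in rows, so rows that do not move let the fingers close. It prints the time, the measured TCP pose, the force, the opening and the grip force at its end. Shift and turn numbers lie between -1 and 1, and a call with a number outside is refused. Input that does not fit is refused with a message, and nothing moves.
- telemetry.observe(): the state, without advancing time (a new reading comes with each control period).
- grab_frame(name): name is "side" or "top"; returns a dict with "color" (420x560x3 uint8, red, green, blue), "fx", "fy", "cx", "cy" (pixels), "rvec" (rotation vector, rad) and "tvec" (3), from world to camera coordinates, as OpenCV has them. Camera axes: x right, y down, z forward; pixel columns grow to the right and rows downward; lengths in mm; the calibration is good to about 2 mm. A picture is of the moment at which its call begins. There is no depth.
- bot.close_job(): hands the job in; it is judged then, once.
The state is a dict: "time": time; "joint_positions": joint angles; "joint_velocities": joint speeds; "joint_efforts": joint torques, N m; "position": TCP position; "orientation": TCP orientation; "ft_force": force on the tool from outside, world axes, zero at the start; "torque": the same for the moment, N m; "grip_width": opening from 0.0 (shut) to 1.0 (fully open); "gripper_force": force on a finger pad.
Only numpy, scipy, OpenCV 4.12 (cv2) and the standard library are available. Lean on these libraries where they do the work, as an engineer would, in place of code of your own. Each camera call takes 0.05 s, during which the arm holds its last target. There are 200 camera calls.

TASK

Slide the loose clear well plate that lies before the mouth of the plate dock along the worktop into the dock, past the two sprung balls, until it clicks home and sits against the end stop, then leave it there. Keep it flat on the worktop all the way, and leave the beaker, the timer and the roll of tape standing where they are.

Things in the scene. Friction and masses are not known exactly. Their poses are not given: they have to be found in the camera images.
- plate: Loose clear 96-well plate, a low block 86 mm (its x) by 128 mm (its y) by 15 mm high, about 55 g, too wide to grasp: push it by its sides. Origin: centre of its underside. It starts flat on the worktop before the dock's mouth, +y end towards the mouth, a little skew and off to one side. Another plate, with a lid on, lies farther right: not part of the job.
- dock: Fixed plate dock: two aluminium rails (18 mm high, 16 mm thick), an end stop, a white reader head behind it. No floor: the plate slides on the worktop. Origin: on the worktop where the centre of the fully home plate lies; +x is the way in, y across the lane, z up. Lane 88.4 mm wide (1.2 mm play a side). Fully home the plate's rear face is at x = -64 mm.
- dock_stop (a point): Middle of the end stop's face, at x = +64 mm of the dock, 9 mm above the worktop, where the plate's nose ends up. The reader head behind it (x = +78 to +148 mm of the dock) is 124 mm wide and 53 mm high.
- dock_mouth (a point): Middle of the lane at the mouth end of the rails (x = -92 mm of the dock), 9 mm above the worktop. From here 30 degree cheeks flare outward to x = -128 mm, where the mouth is about 128 mm wide.
- dock_balls (a point): Middle of the lane between the two sprung balls (x = -69 mm of the dock, 9 mm up). A 16 mm steel ball stands 3.5 mm into the lane from each rail (4.5 N, 300 N/m); plungers stick out to 72 mm from mid-lane. The nose meets them 130 mm before home; about 6 to 15 N parts them; they rub along the sides, then click out behind the rear corners in the last 5 mm and press the plate to the stop.
- beaker_by: Bystander: plastic beaker, 64 mm across, 74 mm high, standing loose beside the rail farther from the robot. Origin: centre of its underside.
- timer_by: Bystander: white kitchen-type timer with three keys, 66 x 66 x 19 mm, lying loose beside the rail nearer the robot. Origin: centre of its underside.
- tape_by: Bystander: roll of yellow tape, 60 mm across, 13 mm high, lying loose beyond the reader head. Origin: centre of its underside.

How it is judged (in metres and radians):
At the end, for the whole second after the job is handed in: The plate lies at rest flat on the worktop in the dock, its centre within 3 mm of home along the lane and 4 mm across it, square to the lane within 0.06 rad, less than 4 mm off the worktop and less than 0.05 rad from level (x of plate in the frame of dock between -0.003 and 0.003 m and y of plate in the frame of dock between -0.004 and 0.004 m and angle between the y axis of plate and the x axis of dock, either way round below 0.06 rad and height (world z) of plate below 0.004 m and angle between plate's own z axis and vertical below 0.05 rad and linear speed of plate below 0.01 m/s); the robot touches nothing.
It fails at once if the plate was lifted (underside centre over 15 mm up) or tipped (over 0.25 rad) (height (world z) of plate above 0.015 m or angle between plate's own z axis and vertical above 0.25 rad).
It fails at once if the beaker was moved over 20 mm or tipped over (distance of beaker_by from where it was at the start of the episode above 0.02 m or angle between beaker_by's own z axis and vertical above 0.5 rad).
It fails at once if the timer was moved over 20 mm or tipped over (distance of timer_by from where it was at the start of the episode above 0.02 m or angle between timer_by's own z axis and vertical above 0.5 rad).
It fails at once if the roll of tape was moved over 20 mm or tipped over (distance of tape_by from where it was at the start of the episode above 0.02 m or angle between tape_by's own z axis and vertical above 0.5 rad).
It also fails if it takes over 53 s, if anything falls off the work surface, if the arm or the gripper's body presses on something with over 40 N, if the wrist force passes 120 N, or if a joint passes its speed limit or range.

## Working session

There is one attempt and no reset: what is moved stays moved. The work goes in short steps, Python scripts to look and compute and a shell command to move; the robot and the scene stay as the last step left them, time stands still between calls to the robot, and variables do not carry over. Pictures are saved under pics/ and viewed, at most 13 in all, crops included, and the job is handed in when it is done.

```bash
ls; mkdir -p pics; python3 - <<'E'
from bench import bot, telemetry, grab_frame
import cv2
for n in("top","side"):
    f=grab_frame(n); cv2.imwrite(f"pics/{n}0.png",f["color"][:,:,::-1]); print(n,f["fx"],f["cx"],f["cy"],f["rvec"],f["tvec"])
s=telemetry.observe();print(s["time"],s["position"],s["orientation"])
E
```

```text
bench.py
pics
steer.py
top 461.6955394391135 283.5238099537957 209.2265767120967 [ 2.14784825 -2.16889336  0.062787  ] [ 110.32022556  513.72795467 1103.73735191]
side 411.23613381506 281.65321632412633 214.56060961911626 [ 2.30163173 -0.48260984  0.18055491] [-428.05162898  231.17112716  754.1378255 ]
0.1 [207.08795091 535.91519623 230.5517206 ] [-3.14001137e+00 -1.83061012e-04  2.77273536e+00]
```

View pics/top0.png

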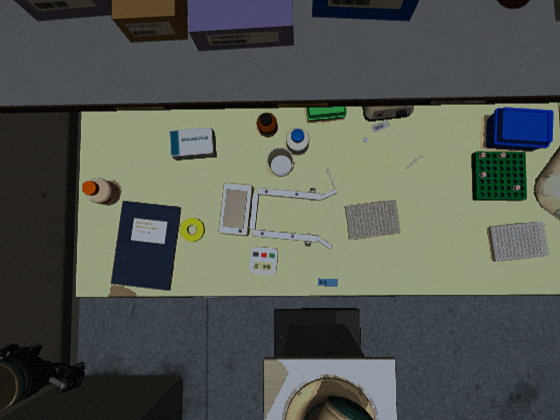

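View pics/side0.png

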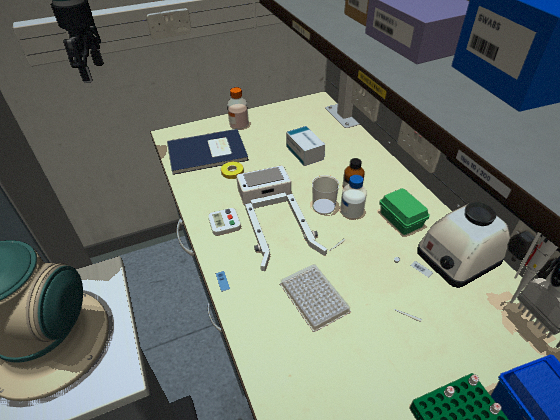

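```bash
cat > h.py <<'E'
import cv2,numpy as np
from bench import bot, telemetry, grab_frame
def proj(f,P):
    K=np.array([[f["fx"],0,f["cx"]],[0,f["fy"],f["cy"]],[0,0,1.]])
    return cv2.projectPoints(np.float64(P).reshape(-1,1,3),np.float64(f["rvec"]),np.float64(f["tvec"]),K,None)[0].reshape(-1,2)
def unproj(f,uv,z):
    R=cv2.Rodrigues(np.float64(f["rvec"]))[0];t=np.float64(f["tvec"]).ravel();C=-R.T@t
    uv=np.float64(uv).reshape(-1,2)
    d=np.c_[(uv[:,0]-f["cx"])/f["fx"],(uv[:,1]-f["cy"])/f["fy"],np.ones(len(uv))]@R
    return C+d*((z-C[2])/d[:,2])[:,None]
def crop(n,x0,y0,x1,y1,s,name):
    f=grab_frame(n);c=cv2.resize(f["color"][y0:y1,x0:x1,::-1],None,fx=s,fy=s,interpolation=cv2.INTER_CUBIC)
    cv2.imwrite(f"pics/{name}.png",c);return f
E
python3 - <<'E'
from h import *
crop("top",212,145,412,285,4,"topc")
crop("side",200,150,360,340,3,"sidec")
E
```

```text
(no output)
```

View pics/topc.png

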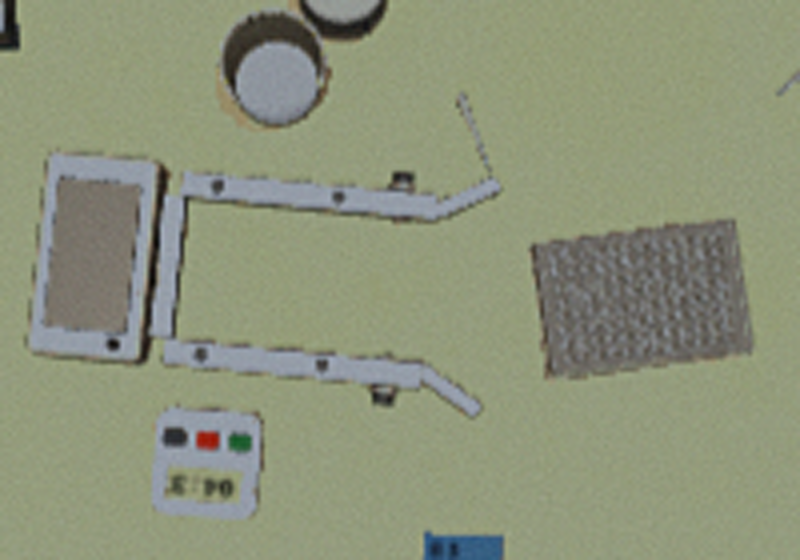

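View pics/sidec.png

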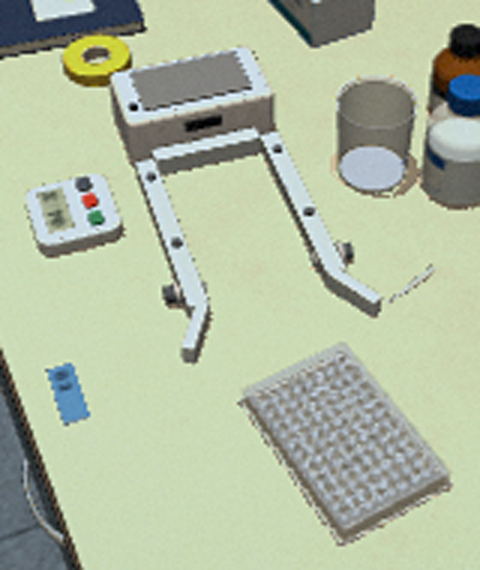

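```bash
cat >> h.py <<'E'
from scipy.optimize import least_squares
def place(p,L):
    c,s=np.cos(p[2]),np.sin(p[2]);L=np.float64(L)
    return np.c_[p[0]+c*L[:,0]-s*L[:,1],p[1]+s*L[:,0]+c*L[:,1],L[:,2]]
def fit(obs,p0): # obs: list of (frame, local pts, uv)
    g=lambda p:np.concatenate([(proj(f,place(p,L))-np.float64(uv)).ravel() for f,L,uv in obs])
    r=least_squares(g,p0,loss="soft_l1",x_scale=[1,1,.01]);return r.x,np.round(g(r.x),1)
PL=[[43,64,15],[43,-64,15],[-43,-64,15],[-43,64,15]]
DK=[[-92,-44.2,18],[-92,44.2,18],[64,-44.2,18],[64,44.2,18]]
E
python3 - <<'E'
from h import *
f=grab_frame("top");g=grab_frame("side")
T=lambda a:np.float64(a)/4+[212,145]-.375
S=lambda a:np.float64(a)/3+[200,150]-.33
pt=T([(531,245),(735,220),(752,352),(548,377)])
w=unproj(f,pt,15);print(w.round(1))
d=T([(435,220),(422,363),(187,200),(173,339)]);print(unproj(f,d,18).round(1))
# plate side corners: nose-far, tail-far, tail-near, nose-near
ps=S([(344,345),(449,477),(342,530),(243,402)])
p0=[*w[:,:2].mean(0),0.1]
print(fit([(f,PL,pt)],p0)); p,r=fit([(f,PL,pt),(g,PL,ps)],p0);print(p,r)
d0=[*unproj(f,d,18)[2:,:2].mean(0)-[0,64],np.pi/2]
q,r=fit([(f,DK,d)],d0);print(q,r)
ims=[]
for fr,(x0,y0,x1,y1) in((f,(212,145,412,285)),(g,(200,150,360,340))):
    s=3
    im=cv2.resize(fr["color"][y0:y1,x0:x1,::-1],None,fx=s,fy=s,interpolation=cv2.INTER_CUBIC)
    for pp,L in((p,PL),(q,[DK[2],DK[0],[-128,-64,18],[-128,64,18],DK[1],DK[3]])):
        uv=((proj(fr,place(pp,L))-[x0,y0]+.33)*s)
        cv2.polylines(im,[np.int32(np.round(uv))],True,(0,0,255),1)
    ims.append(im)
h=max(i.shape[0] for i in ims)
ims=[cv2.copyMakeBorder(i,0,h-i.shape[0],0,0,0) for i in ims]
o=np.hstack(ims);o=cv2.resize(o,(800,int(o.shape[0]*800/o.shape[1])),interpolation=cv2.INTER_AREA);cv2.imwrite("pics/ov.png",o)
E
```

```text
[[ 522.3  -44.1   15. ]
 [ 536.3 -169.    15. ]
 [ 455.3 -176.9   15. ]
 [ 441.2  -52.8   15. ]]
[[538.2  14.7  18. ]
 [450.4  23.9  18. ]
 [552.4 167.5  18. ]
 [466.5 176.4  18. ]]
(array([ 4.88840714e+02, -1.10758824e+02,  1.09745978e-01]), array([-0.7, -0.9,  0.2, -0.9,  1. ,  0.9, -0.4,  0.9]))
[ 4.87388994e+02 -1.11902787e+02  1.09511936e-01] [-0.2 -0.3  0.7 -0.4  1.4  1.5  0.1  1.5  0.6 -3.1  2.5 -1.4 -0.2  1.4
 -1.7 -5.3]
[503.32551364 109.56500838   1.47022462] [ 0.4  0.   0.6  0.1 -0.5 -0.5 -0.5  0.3]
```

View pics/ov.png

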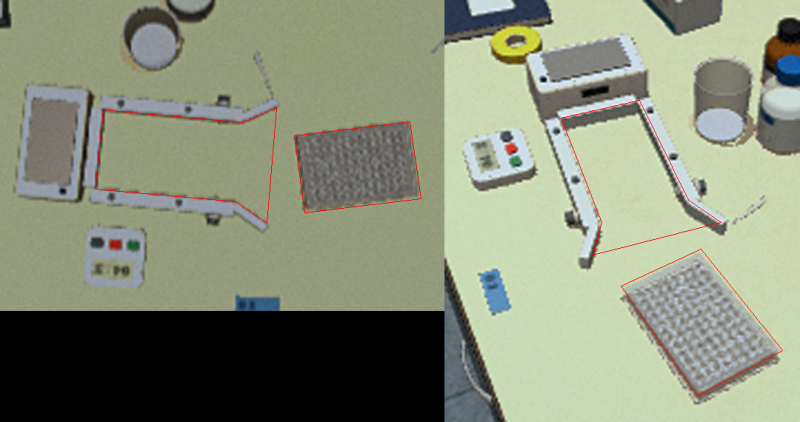

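```bash
cat > goal.py <<'E'
import sys,numpy as np
from bench import bot, telemetry, grab_frame
from scipy.spatial.transform import Rotation as R
x,y,z,yaw=map(float,sys.argv[1:5]);s=telemetry.observe()
r=R.from_euler("xyz",s["orientation"]);g=R.from_euler("xyz",[np.pi,0,yaw])
print("t",s["time"],"delta",r.inv().apply(np.array([x,y,z])-s["position"]).round(1),"rot",(r.inv()*g).as_rotvec().round(3),"F",np.round(s["ft_force"],1))
E
python3 goal.py 498 -203 120 1.68
```

```text
t 0.3 delta [-537.7 -584.6  111.3] rot [-1.000e-03  0.000e+00  1.093e+00] F [-0.6 -0.1 -0.4]
```

Units first: shifts go in shares of 800 mm and turns go in shares of 2 pi rad. So -217 mm / 800 = -0.2713, -200 mm / 800 = -0.25, 0.75 rad / 6.2832 = 0.1194.

```bash
python3 steer.py '-0.05,-0.0538,0,0,0,0.0239;-0.1,-0.1088,0,0,0,0.0477;-0.15,-0.1625,0,0,0,0.0716;-0.2,-0.2175,0,0,0,0.0955;-0.25,-0.2713,0,0,0,0.1194' 0.5; python3 goal.py 498 -203 120 1.68
```

```text
time: 0.92
position: [316.0, 260.2, 231.5]
orientation: [3.14, 0.0, 2.019]
ft_force: [1.2, -1.1, 0.1]
grip_width: 0.501
gripper_force: 0.0
t 0.925 delta [-496.3  -36.6  111.5] rot [ 0.001 -0.     0.339] F [ 1.2 -1.1  0.1]
```

Converted, -275 mm / 800 = -0.3438, -220 mm / 800 = -0.275, 0.339 rad / 6.2832 = 0.054.

```bash
python3 steer.py '-0.0688,-0.005,0.0125,0,0,0.0111;-0.1375,-0.01,0.025,0,0,0.0223;-0.2063,-0.015,0.05,0,0,0.0334;-0.275,-0.02,0.075,0,0,0.0446;-0.3438,-0.025,0.0938,0,0,0.054'; python3 goal.py 498 -203 120 1.68
```

```text
time: 1.55
position: [418.0, 4.0, 155.8]
orientation: [3.141, -0.0, 1.681]
ft_force: [1.2, 0.4, 1.0]
grip_width: 0.5
gripper_force: 0.0
t 1.55 delta [-214.6   56.6   35.8] rot [ 0.001 -0.     0.001] F [1.2 0.4 1. ]
```

Converted, -214 mm / 800 = -0.2675, -200 mm / 800 = -0.25.

```bash
python3 steer.py '-0.0625,0.0163,0.0063,0,0,0;-0.125,0.0325,0.0125,0,0,0;-0.1875,0.05,0.025,0,0,0;-0.25,0.0663,0.0375,0,0,0;-0.2675,0.0713,0.045,0,0,0'; python3 steer.py '0,0,0.0625,0,0,0;0,0,0.1125,0,0,0;0,0,0.1375,0,0,0;0,0,0.1375,0,0,0'; python3 goal.py 498 -203 6 1.68; python3 - <<'E'
from h import *
f=grab_frame("side");g=grab_frame("top")
a=cv2.resize(f["color"][230:400,230:400,::-1],None,fx=2.35,fy=2.35,interpolation=cv2.INTER_CUBIC)
b=cv2.resize(g["color"][150:290,320:450,::-1],None,fx=2.86,fy=2.86,interpolation=cv2.INTER_CUBIC)
h=min(a.shape[0],b.shape[0]);cv2.imwrite("pics/ap.png",np.hstack([a[:h],b[:h]]))
E
```

```text
time: 2.17
position: [499.7, -203.5, 119.7]
orientation: [3.141, 0.001, 1.681]
ft_force: [-0.2, 0.4, 0.2]
grip_width: 0.502
gripper_force: 0.0
time: 2.68
position: [497.0, -199.0, 8.9]
orientation: [-3.138, -0.003, 1.684]
ft_force: [0.5, 0.1, 1.0]
grip_width: 0.498
gripper_force: 0.0
t 2.675 delta [-4.1  0.6  2.9] rot [-0.004 -0.003  0.004] F [0.5 0.1 1. ]
```

View pics/ap.png

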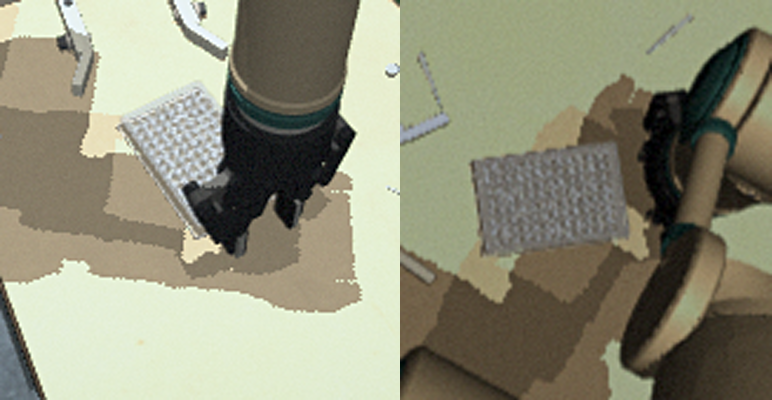

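Converted, 10 mm / 800 = 0.0125, 6 mm / 800 = 0.0075.

```bash
python3 steer.py '-0.0025,0,0.0038,0,0,0;-0.0025,0,0.0075,0,0,0;0.005,0,0.0075,0,0,0;0.0125,0,0.0075,0,0,0'; python3 steer.py '0.0038,0,0,0,0,0;0.0075,0,0,0,0,0;0.0075,0,0,0,0,0'; python3 - <<'E'
from h import *
crop("top",300,170,430,280,4,"c1")
E
```

```text
time: 3.28
position: [497.3, -190.0, 4.4]
orientation: [3.142, -0.0, 1.684]
ft_force: [0.1, 0.5, 0.1]
grip_width: 0.5
gripper_force: 0.0
time: 3.65
position: [496.7, -184.3, 4.3]
orientation: [3.141, -0.0, 1.684]
ft_force: [-0.3, 0.1, 0.2]
grip_width: 0.501
gripper_force: 0.0
```

View pics/c1.png

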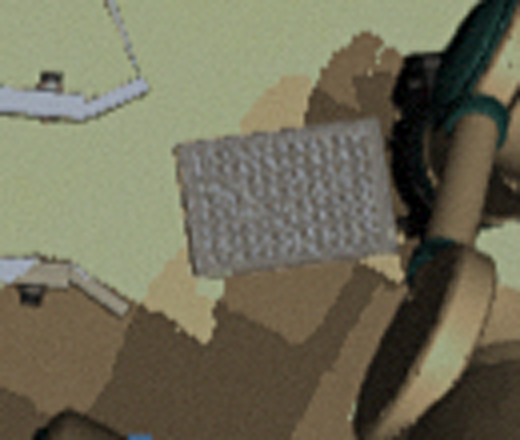

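```bash
python3 goal.py 479.7 -124.2 4 1.47
```

```text
t 3.7 delta [ 61.8 -10.2   0.3] rot [ 0.    -0.     0.214] F [-0.1 -0.7  0.2]
```

Converted, 30 mm / 800 = 0.0375, 24 mm / 800 = 0.03, 0.125 rad / 6.2832 = 0.0199.

```bash
python3 steer.py '0.0075,-0.0013,0,0,0,0.004;0.015,-0.0025,0,0,0,0.008;0.0225,-0.0038,0,0,0,0.0119;0.03,-0.005,0,0,0,0.0159;0.0375,-0.0063,0,0,0,0.0199';  python3 goal.py 479.7 -124.2 4 1.47; python3 - <<'E'
from h import *
crop("top",280,160,430,280,4,"c2")
E
```

```text
time: 4.32
position: [488.2, -154.9, 4.3]
orientation: [3.142, -0.0, 1.557]
ft_force: [-0.3, -0.4, 1.2]
grip_width: 0.501
gripper_force: 0.2
t 4.325 delta [30.5 -8.9  0.3] rot [ 0.    -0.     0.087] F [-0.3 -0.4  1.2]
```

View pics/c2.png

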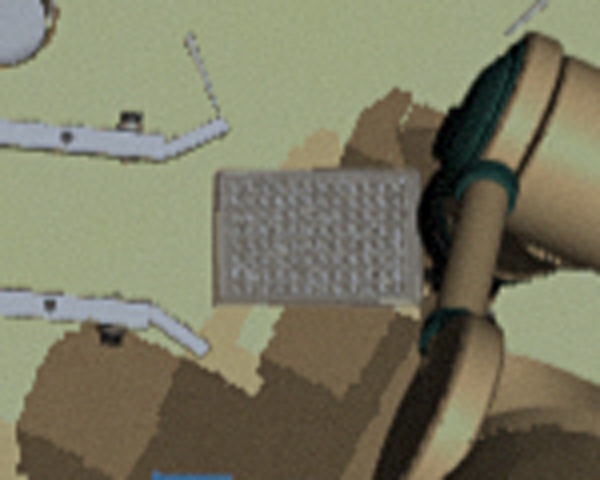

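```bash
cat > rel.py <<'E'
from h import *
import sys
f=grab_frame("top")
uv=np.float64(eval(sys.argv[1]))/4+eval(sys.argv[2])-.375
p,r=fit([(f,PL,uv)],[*unproj(f,uv,15)[:,:2].mean(0),0])
a=1.4702;d=p[:2]-[503.3,109.6]
D=lambda v:(v@[np.cos(a),np.sin(a)],v@[-np.sin(a),np.cos(a)])
print("plate dock",np.round(D(d),1),"yawerr",p[2]+np.pi/2-a,r)
s=telemetry.observe();print("tcp dock",np.round(D(s["position"][:2]-[503.3,109.6]),1),s["orientation"][2]-a,s["time"])
E
python3 rel.py "[(217,170),(418,168),(420,303),(214,305)]" "[280,160]"
```

```text
plate dock [-188.6   -6.1] yawerr 0.09350368241288232 [-1.5 -0.8  0.6 -0.5  0.8  0.8 -0.4  0.4]
tcp dock [-264.2  -11.1] 0.08850890849001147 4.425
```

Converted, 30 mm / 800 = 0.0375, 28 mm / 800 = 0.035, 0.087 rad / 6.2832 = 0.0138.

```bash
python3 steer.py '0.0088,-0.0025,0,0,0,0.0032;0.0175,-0.005,0,0,0,0.0064;0.0263,-0.0075,0,0,0,0.0095;0.035,-0.01,0,0,0,0.0127;0.0375,-0.0113,0,0,0,0.0138';python3 - <<'E'
from h import *
crop("top",260,160,410,280,4,"c3")
E
```

```text
time: 5.05
position: [479.4, -124.5, 4.3]
orientation: [-3.141, -0.0, 1.472]
ft_force: [-0.3, -0.6, -0.4]
grip_width: 0.501
gripper_force: 0.1
```

View pics/c3.png

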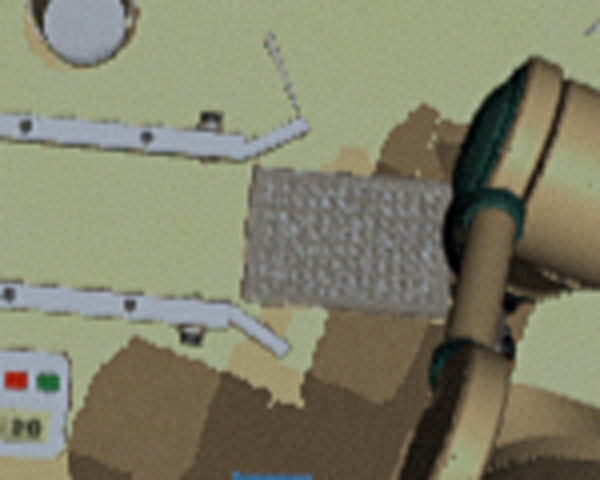

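Converted, 25 mm / 800 = 0.0313, 20 mm / 800 = 0.025.

```bash
python3 rel.py "[(252,166),(450,183),(446,318),(244,301)]" "[260,160]"; python3 steer.py '0.0063,0,0,0,0,0;0.0125,0,0,0,0,0;0.0188,0,0,0,0,0;0.025,0,0,0,0,0;0.0313,0,0,0,0,0'; python3 goal.py 495.8 34.9 4 1.47
```

```text
plate dock [-1.594e+02 -1.000e-01] yawerr 0.009862809708270026 [-0.7 -0.5  1.9 -0.7  0.6  0.6 -1.4  0.5]
tcp dock [-2.356e+02  2.000e-01] 0.0017897975611520511 5.15
time: 5.78
position: [482.4, -100.7, 4.3]
orientation: [3.141, 0.001, 1.473]
ft_force: [-0.6, -9.1, 0.3]
grip_width: 0.5
gripper_force: 4.8
t 5.775 delta [1.362e+02 1.000e-01 1.000e-01] rot [0.001 0.001 0.003] F [-0.6 -9.1  0.3]
```

Converted, 10 mm / 800 = 0.0125, 8 mm / 800 = 0.01.

```bash
for i in 1; do python3 steer.py '0.0025,0,0,0,0,0;0.005,0,0,0,0,0;0.0075,0,0,0,0,0;0.01,0,0,0,0,0;0.0125,0,0,0,0,0'; done; python3 goal.py 495.8 34.9 4 1.47; python3 - <<'E'
from h import *
crop("top",230,160,380,280,4,"c4")
E
```

```text
time: 6.4
position: [483.2, -90.3, 4.3]
orientation: [3.141, 0.0, 1.472]
ft_force: [-0.6, -3.2, -0.3]
grip_width: 0.502
gripper_force: 1.5
t 6.4 delta [1.258e+02 1.000e-01 3.000e-01] rot [0.    0.    0.002] F [-0.6 -3.2 -0.3]
```

View pics/c4.png

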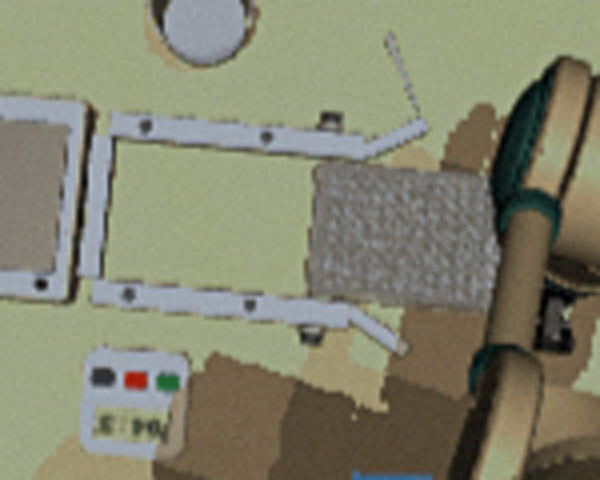

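Plate nose (315,165)–(308,293) is in the lane, past the balls, at only 3 N. Continuing straight.

Converted, 40 mm / 800 = 0.05, 32 mm / 800 = 0.04.

```bash
python3 steer.py '0.01,0,0,0,0,0;0.02,0,0,0,0,0;0.03,0,0,0,0,0;0.04,0,0,0,0,0;0.05,0,0,0,0,0'; python3 steer.py '0.01,0,0,0,0,0;0.02,0,0,0,0,0;0.03,0,0,0,0,0;0.04,0,0,0,0,0;0.05,0,0,0,0,0';  python3 goal.py 495.8 34.9 4 1.47
```

```text
time: 7.08
position: [487.1, -49.9, 4.3]
orientation: [-3.141, -0.0, 1.472]
ft_force: [-0.5, -4.2, 0.3]
grip_width: 0.501
gripper_force: 1.9
time: 7.7
position: [491.1, -10.2, 4.3]
orientation: [-3.141, -0.0, 1.472]
ft_force: [-0.5, -3.1, -1.1]
grip_width: 0.498
gripper_force: 1.9
t 7.7 delta [45.4  0.3  0.3] rot [-0.    -0.     0.002] F [-0.5 -3.1 -1.1]
```

Converted, 30 mm / 800 = 0.0375, 24 mm / 800 = 0.03.

```bash
python3 steer.py '0.0075,0,0,0,0,0;0.015,0,0,0,0,0;0.0225,0,0,0,0,0;0.03,0,0,0,0,0;0.0375,0,0,0,0,0'; python3 steer.py '0.0025,0,0,0,0,0;0.005,0,0,0,0,0;0.0075,0,0,0,0,0;0.01,0,0,0,0,0;0.0125,0,0,0,0,0';  python3 goal.py 495.8 34.9 4 1.47
```

```text
time: 8.32
position: [494.0, 19.5, 4.3]
orientation: [-3.141, -0.0, 1.472]
ft_force: [-0.6, -2.7, -0.0]
grip_width: 0.499
gripper_force: 1.8
time: 8.95
position: [495.0, 29.2, 4.3]
orientation: [-3.142, -0.0, 1.471]
ft_force: [0.3, -1.6, -0.3]
grip_width: 0.498
gripper_force: 0.9
t 8.95 delta [5.8 0.2 0.3] rot [-0.    -0.     0.001] F [ 0.3 -1.6 -0.3]
```

Converted, 4 mm / 800 = 0.005, 3 mm / 800 = 0.0038.

```bash
python3 steer.py '0.0013,0,0,0,0,0;0.0025,0,0,0,0,0;0.0038,0,0,0,0,0;0.005,0,0,0,0,0'; python3 steer.py '0.0013,0,0,0,0,0;0.0025,0,0,0,0,0;0.0025,0,0,0,0,0'; python3 steer.py '0.0013,0,0,0,0,0;0.0025,0,0,0,0,0;0.0025,0,0,0,0,0'
```

```text
time: 9.45
position: [495.5, 33.2, 4.3]
orientation: [3.142, -0.0, 1.472]
ft_force: [-0.5, -0.1, 0.8]
grip_width: 0.498
gripper_force: 0.0
time: 9.82
position: [495.7, 35.1, 4.3]
orientation: [3.142, -0.0, 1.472]
ft_force: [0.6, 0.4, 0.7]
grip_width: 0.504
gripper_force: 0.0
time: 10.2
position: [495.7, 35.3, 4.3]
orientation: [-3.141, 0.003, 1.473]
ft_force: [-0.2, -6.9, -0.8]
grip_width: 0.496
gripper_force: 3.8
```

Converted, -80 mm / 800 = -0.1, -60 mm / 800 = -0.075.

```bash
python3 steer.py '-0.0125,0,0,0,0,0;-0.0375,0,0,0,0,0;-0.075,0,0,0,0,0;-0.1,0,-0.0375,0,0,0;-0.1,0,-0.1,0,0,0'; python3 steer.py '-0.0625,0,-0.05,0,0,0;-0.125,0,-0.1,0,0,0;-0.1875,0,-0.1,0,0,0;-0.1875,0,-0.1,0,0,0'; python3 - <<'E'
from h import *
crop("top",210,145,360,285,4,"c5")
s=telemetry.observe();print(s["position"],s["ft_force"])
E
```

```text
time: 10.82
position: [486.5, -43.6, 83.7]
orientation: [-3.137, -0.001, 1.469]
ft_force: [1.4, 0.1, -0.2]
grip_width: 0.504
gripper_force: 0.0
time: 11.32
position: [473.3, -195.4, 165.0]
orientation: [3.139, 0.001, 1.467]
ft_force: [-0.1, 0.6, -0.9]
grip_width: 0.501
gripper_force: 0.0
[ 472.78825754 -193.14741624  164.33956682] [-0.50072989  0.32097754  0.44014036]
```

View pics/c5.png

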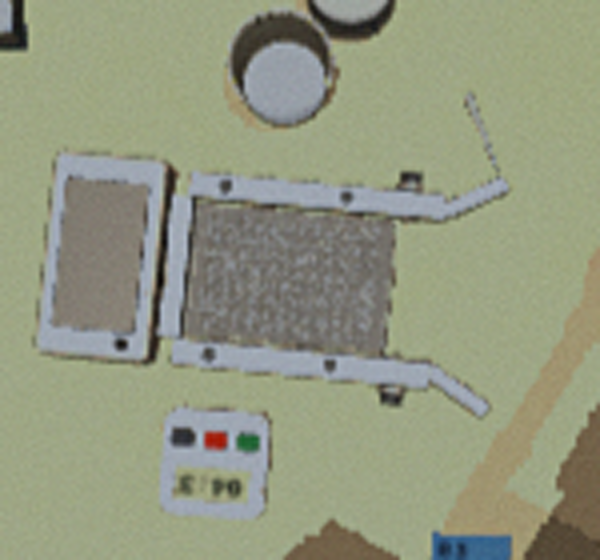

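The plate sits square against the stop, with its rear corners (396,222) and (385,356) clear of the balls. The beaker and timer haven't moved, and nothing touches the robot.

```bash
python3 -c "
from bench import bot, telemetry, grab_frame
print(bot.close_job())"
```

```text
the job is handed in; nothing more can be done
None
```

The plate is in the dock against the end stop: the push force fell to zero as it clicked in, and the last picture shows it square. I handed the job in after about 11.4 s of robot time; the call returned no verdict. The beaker and timer look unmoved; the tape was out of that last view, but the arm never went near it.

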